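Hang a valve block in the wash basket between its neighbours

TASK

Take the hanger with the orange grip, lower its valve block into the wash basket through the gap between the two hanging neighbours, and hook its crook over the bar on the blue sleeve. Then feel along the sleeve under a light load until the crook drops fully home into the groove, which is not exactly in the middle, and let go so that the hanger hangs free and upright. Work slowly and gently: never press hard on the bar or sleeve, do not shove or dislodge the neighbours, do not drop the hanger, and leave the other things on the bench where they are.

Things in the scene. Friction and masses are not known exactly. Their poses are not given: they have to be found in the camera images.
- basket: Fixed wire-mesh wash basket, 270 (x) by 270 (y) mm, rim 131 mm and mesh floor 18 mm above the bench, open on top. Origin on the bench under the middle of its hanging bar. x points across the basket away from the robot, y along the bar, z up. The bar (10 mm thick, axis 125 mm above the bench) crosses the basket along y; short white sleeves 49.5 mm to either side of the middle carry the neighbours.
- place (a point): Middle of the empty place, on the bar's axis, 125 mm above the bench; axes as the basket's. Here the bar has a blue sleeve, 26 mm diameter, 44 mm long, with one groove mid-length: 7.5 mm wide, 5 mm deep, edges chamfered 0.8 mm. The sleeve was clamped by hand: its groove lies up to 8 mm to either side of this point along y, not measured, to be found by feel. A light push does not slide it.
- hanger: The hanger to hang: orange grip, crook of 6 mm square steel bar, aluminium valve block; 143 mm tall, 0.18 to 0.37 kg, standing upright on the bench. Origin: centre of its underside, z up. Bar centre line in its x-z plane (x, height in mm): tip (20, 84), (14, 94), apex (0, 100), (-14, 94), (-20, 84), (-20, 50), (-12, 40), (0, 37), block. The crook is open to +x; hung, its x axis lies along the basket's x.
- hanger_grip (a point): Centre of the orange grip, 122 mm above the hanger's underside; the grip is 10 mm thick (hanger x), 14 mm wide (hanger y), 42 mm high. Axes as the hanger's.
- hanger_crook (a point): Highest inside point of the crook, 97 mm above the hanger's underside. To bring the crook in over the sleeve this point must be about 33 mm above the bar's axis (about 6 mm free over and under the sleeve); coming down in front, the block clears the sleeve when this point is 56 mm or more on the robot's side of the bar. Resting on the sleeve's full diameter it is 14.4 mm above the bar's axis, home in the groove 9 mm.
- hanger_block (a point): Centre of the hanger's valve block: 84 mm (hanger x) by 36 mm (hanger y) by 30 mm high; 15 mm above the hanger's underside.
- left_hanger: Neighbour on the basket's +y side, grey grip, hanging in its white sleeve 49.5 mm from the middle; same hanger but its block is larger (104 long, 42 wide, 30 high). Loose: it hangs by its crook alone. Origin at the centre of the block's underside, about 37 mm above the bench.
- right_hanger: Neighbour on the basket's -y side, as the left one. The gap between the two neighbours' blocks is about 57 mm.
- spare_block_mid (a point): Bystander: plain steel block 70 x 50 x 40 mm without a hanger, lying loose on the bench; point at its centre.
- pot_mid (a point): Bystander: round aluminium pot of small steel parts, 160 mm diameter, 55 mm high; point at half height on its axis.
- lid_mid (a point): Bystander: white plastic disc, 164 mm diameter, 26 mm high; its centre.
- flask_mid (a point): Bystander: white plastic bottle with blue cap, 60 mm diameter, 150 mm high; half-way up.
- brush_mid (a point): Bystander: brush lying on the bench; near its middle.
Mind the look-alikes: they are no part of the job. What is shaped like the hanger but green or purple is not meant.

How it is judged:
By the outcome, as a careful person would: the job done as asked, in the order asked, and still so for the second after the job is handed in, with the robot touching nothing.
It also fails if it takes over 69 s, if anything falls off the work surface, if the arm or the gripper's body presses on something with over 40 N, if the wrist force passes 120 N, or if a joint passes its speed limit or range.

ROBOT

A 6-joint arm with a two-finger parallel gripper is mounted at the origin on the work surface. World frame = base frame: x ahead of the robot, y to its left, z up, the work surface at z = 0. Lengths are in m, angles in rad, forces in N, time in s.
With the tool pointing down it reaches from about 0.35 to 0.975 m from the base axis. Payload 4.9 kg.
Tool frame: the origin (TCP) lies at the very end of the fingers, on their centre line; the grasp point (between the pads) lies 19 mm behind it; z points along the fingers, y is the line along which they close (so a half turn about z gives the same grasp; the last joint's range is limited). The gripper opens to 85 mm and grips with 20 to 120 N. Pads are 22 mm wide; open, the fingers measure 114 mm over their backs; the gripper's body (76 mm by 85 mm) begins 54 mm behind the grasp point. The pads swing forward as they close: fully open they stand 13 mm farther back than shut.
Start: joints at [1.137, 0.053, 1.613, -0, 1.476, -0.119], TCP at [0.194, 0.594, 0.231] pointing down, gripper open.
Joint ranges: [-3.01, 3.01], [-1.01, 2.22], [0.06, 2.58], [-1.02, 4.17], [0.09, 2.62], [-3.14, 3.14]. Speed limits (rad/s): [2.57, 2.57, 3.14, 3.14, 3.14, 3.14].

INTERFACE

Orientations are given as a unit quaternion [w, x, y, z].
In Python, from plant import manip gives the robot as it stands.
- The arm moves only by the tool move_arm, never from a script. Its argument "plan" is a list that holds one entry, the list of rows, each a list of 7 numbers: the shift along the tool's x, y, z as a fraction of full scale, then the turn, a rotation vector about the tool's x, y, z as a fraction of full scale, then the closure, from 0 (fully open) to 1 (shut). In form: [[[dx, dy, dz, wx, wy, wz, fingers], ...]]. A call has exactly 10 rows; each row shifts and turns the commanded pose from where the row before left it, along the tool's axes as they then stand; what a row does not reach is not made up. Full scale, the value 1, is 0.12 m for a shift and 0.15 rad for a turn. A row lasts 1/8 s, in which the tool goes at most 62.5 mm and 10.7 degrees, less where a joint would pass 70% of its speed; a pose out of reach is approached as far as the arm can. A call with a number of a shift or a turn outside -1 to 1 is refused whole. A call with a gripper value outside its range is refused whole. The fingers move at their own pace and stop on an object; the grip force is fixed at half the most. Time passes only in rows, so rows that do not move let the fingers close, or fill a call up. It gives the time, the measured TCP pose, the force, the opening and the grip force at its end, in the units of the state.
- manip.state(): the state, without advancing time (a new reading comes with each control period).
- manip.grab_frame(name): name is "side" or "top"; returns a dict with "pixels" (420x560x3 uint8, blue, green, red), "depth" (420x560 float32, m along the optical axis (not along the pixel's ray), 0 where there is no reading), "vfov" (degrees; the focal length in pixels is half the picture's height over the tangent of half this angle, whatever the lens; pixels are square), "cx", "cy" (the principal point, pixels), "view" (4x4, takes a point from world to camera coordinates). Camera axes: x right, y down, z forward; pixel columns grow to the right and rows downward; lengths in m; the calibration is good to about 2 mm. A picture is of the moment at which its call begins.
- manip.job_done(): hands the job in; it is judged then, once.
The state is a dict: "time": time; "joint_pos": joint angles; "joint_vel": joint speeds; "joint_efforts": joint torques, N m; "tool_pos": TCP position; "tool_rot": TCP orientation; "contact_force": force on the tool from outside, world axes, zero at the start; "ft_torque": the same for the moment, N m; "gripper_width": opening from 0.0 (shut) to 1.0 (fully open); "grasp_force": force on a finger pad.
Only numpy, scipy, OpenCV 4.12 (cv2) and the standard library are available. Lean on these libraries where they do the work, as an engineer would, in place of code of your own. Each camera call takes 0.05 s, during which the arm holds its last target. There are 200 camera calls.

## Working session

There is one attempt and no reset: what is moved stays moved. The work goes in short steps, Python scripts to look and compute and a tool call to move; the robot and the scene stay as the last step left them, time stands still between calls to the robot, and variables do not carry over. Pictures are saved under pics/ and viewed, at most 10 in all, crops included, and the job is handed in when it is done.

Besides the shell and the picture viewer there is one more tool, called after ">>>" as a command line: name --argument value ..., lists and objects as JSON in quotes. move_arm: Moves the arm, as the interface text tells. Its arguments: {"type":"object","properties":{"plan":{"type":"array"}},"required":["plan"]}

```bash
mkdir -p pics; cat > h.py <<'E'
import numpy as np, cv2
from plant import manip
def grab(n,save=None):
    f=manip.grab_frame(n)
    if save: cv2.imwrite('pics/'+save,f['pixels'])
    return f
def foc(f): return 210/np.tan(np.radians(f['vfov'])/2)
def cloud(f):
    F=foc(f); v,u=np.mgrid[:420,:560]; d=f['depth'].astype(float)
    P=np.stack([(u-f['cx'])/F*d,(v-f['cy'])/F*d,d,np.ones_like(d)],-1)
    W=P@np.linalg.inv(np.array(f['view'])).T
    W[d==0]=np.nan
    return W[...,:3]
def proj(f,p):
    c=np.array(f['view'])@np.r_[p,1]; F=foc(f); return c[:2]/c[2]*F+[f['cx'],f['cy']]
E
python3 - <<'E'
from h import *
for n in('side','top'):
    f=grab(n,n+'0.png'); np.savez(n+'0.npz',**f); print(n,f['vfov'],f['cx'],f['cy'],np.linalg.inv(f['view']).round(3).tolist())
s=manip.state(); print({k:np.round(v,3).tolist() for k,v in s.items()})
E
```

```text
side 54.36481053767238 278.65115254916805 214.21275156431471 [[0.853, -0.36, 0.378, 0.11], [-0.522, -0.595, 0.611, -0.724], [0.005, -0.719, -0.695, 0.904], [0.0, 0.0, 0.0, 1.0]]
top 47.96317765915167 270.50346654378797 208.1332767742891 [[0.004, -0.999, 0.049, 0.472], [-1.0, -0.004, 0.006, -0.004], [-0.006, -0.049, -0.999, 1.572], [0.0, 0.0, 0.0, 1.0]]
{'time': 0.1, 'joint_pos': [1.137, 0.053, 1.614, -0.0, 1.476, -0.119], 'joint_vel': [0.002, -0.001, -0.004, 0.0, -0.001, 0.0], 'joint_efforts': [-0.0, -39.49, -37.136, -0.0, 0.004, 0.0], 'tool_pos': [0.193, 0.594, 0.23], 'tool_rot': [-0.0, 0.157, 0.988, -0.001], 'contact_force': [0.11, 0.321, -0.827], 'ft_torque': [0.031, -0.003, 0.013], 'grasp_force': 0.0, 'gripper_width': 1.003}
```

View pics/side0.png

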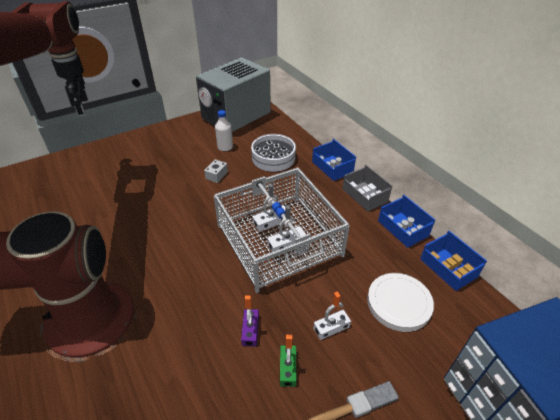

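View pics/top0.png

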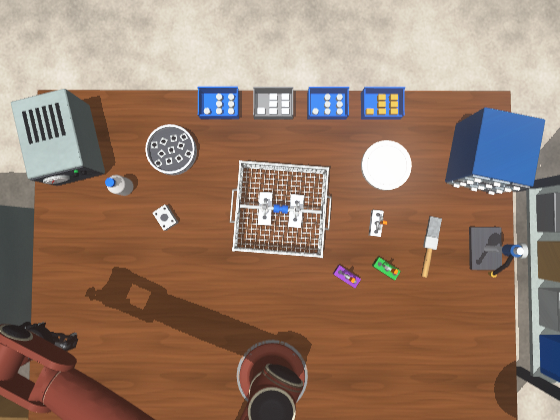

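The side view shows the aluminium target hanger at (332,322) with its orange grip at (337,298). The purple and green look-alikes are at (250,327) and (289,362), and the basket's blue sleeve is at (280,210). In the top view, the target is at (377,222) and the sleeve at (281,210).

```bash
python3 - <<'E'
from h import *
D={n:dict(np.load(n+'0.npz')) for n in('side','top')}
W={n:cloud(D[n]) for n in D}
H={n:cv2.cvtColor(D[n]['pixels'],cv2.COLOR_BGR2HSV) for n in D}
for n,box in(('side',(280,320,320,360)),('top',(205,240,362,395))):
    r0,r1,c0,c1=box; m=np.zeros((420,560),bool); m[r0:r1,c0:c1]=1
    h=H[n]; o=m&(h[...,0]<18)&(h[...,1]>180)&(h[...,2]>150)
    P=W[n][o]; P=P[P[:,2]>.08]; print(n,'orange',len(P),np.nanmedian(P,0).round(4),np.nanmin(P,0).round(4),np.nanmax(P,0).round(4))
# block, both views
pts=[]
for n in D:
    w=W[n].reshape(-1,3); s=(abs(w[:,0]-.437)<.08)&(abs(w[:,1]+.255)<.09)&(w[:,2]>.02)&(w[:,2]<.037); P=w[s]; print(n,len(P),P.mean(0).round(4),np.median(P[:,2]).round(4))
    r=cv2.minAreaRect(P[:,:2].astype(np.float32)*1000); print(r)
# sleeve blue
for n,box in(('side',(190,225,265,300)),('top',(200,220,268,295))):
    r0,r1,c0,c1=box; m=np.zeros((420,560),bool); m[r0:r1,c0:c1]=1
    h=H[n]; o=m&(abs(h[...,0].astype(int)-112)<14)&(h[...,1]>140)&(h[...,2]>60)
    P=W[n][o]; P=P[P[:,2]>.1]; print(n,'blue',len(P),P.mean(0).round(4),P.min(0).round(4),P.max(0).round(4)); 
    if n=='top': 
        ct=P
        print(np.argwhere(o).min(0),np.argwhere(o).max(0))
# basket rim from top: z .12-.14
w=W['top'].reshape(-1,3); s=(abs(w[:,0]-.47)<.2)&(abs(w[:,1])<.25)&(w[:,2]>.122)&(w[:,2]<.14)
print('rim',cv2.minAreaRect(w[s][:,:2].astype(np.float32)*1000),w[s].mean(0))
# neighbours: grips >.15
for n in D:
    w=W[n].reshape(-1,3); s=(abs(w[:,0]-.47)<.06)&(abs(w[:,1]+.03)<.12)&(w[:,2]>.143); P=w[s]
    m=np.median(P[:,1]); 
    for k in(P[:,1]>m,P[:,1]<=m): print(n,'grip',k.sum(),np.median(P[k],0).round(4),P[k].min(0).round(4),P[k].max(0).round(4))
for n in('top',):
    w=W[n].reshape(-1,3); s=(abs(w[:,0]-.47)<.09)&(abs(w[:,1]+.03)<.09)&(w[:,2]>.055)&(w[:,2]<.078); P=w[s]
    m=-.02
    m=np.median(P[:,1])
    for k in(P[:,1]>m,P[:,1]<=m): print('nblock',k.sum(),P[k].mean(0).round(4),cv2.minAreaRect(P[k][:,:2].astype(np.float32)*1000))
for n,b in(('side',(270,350,300,380)),):
    i=D[n]['pixels'][150:360,200:400]; cv2.imwrite('pics/sc.png',cv2.resize(i,None,fx=2.8,fy=2.8,interpolation=cv2.INTER_CUBIC))
E
```

```text
side orange 23 [ 0.4994 -0.34    0.1435] [ 0.496  -0.3471  0.1413] [ 0.5056 -0.3339  0.1449]
top orange 10 [ 0.4986 -0.3397  0.1417] [ 0.4955 -0.3444  0.1368] [ 0.5047 -0.3345  0.1449]
side 220 [ 0.4617 -0.3306  0.0303] 0.0305
((437.03997802734375, -280.32110595703125), (129.20616149902344, 159.7056884765625), 89.9404296875)
top 175 [ 0.4565 -0.3286  0.0287] 0.0288
((437.1009216308594, -279.7715759277344), (130.2381591796875, 159.6759796142578), 89.94535827636719)
side blue 105 [ 0.5372 -0.0262  0.1344] [ 0.5275 -0.0483  0.1229] [ 0.551  -0.0042  0.1418]
top blue 91 [ 0.5417 -0.0252  0.135 ] [ 0.5283 -0.045   0.1238] [ 0.553  -0.0052  0.1446]
[205 274] [213 287]
rim ((505.38525390625, -69.842041015625), (371.532470703125, 339.85040283203125), 85.98019409179688) [ 0.51894402 -0.03143234  0.13048812]
  return _methods._mean(a, axis=axis, dtype=dtype,
  ret = ret.dtype.type(ret / rcount)
  ret = um.true_divide(
Traceback (most recent call last):
ValueError: zero-size array to reduction operation minimum which has no identity
```

```bash
python3 - <<'E'
from h import *
D={n:dict(np.load(n+'0.npz')) for n in('side','top')}
W={n:cloud(D[n]) for n in D}
R=lambda P:[np.round(x,1) for x in cv2.minAreaRect(P[:,:2].astype(np.float32)*1000)]
sel=lambda n,x,y,dx,dy,z0,z1:(lambda w:w[(abs(w[:,0]-x)<dx)&(abs(w[:,1]-y)<dy)&(w[:,2]>z0)&(w[:,2]<z1)])(W[n].reshape(-1,3))
for n in D:
    P=sel(n,.5,-.335,.06,.06,.024,.037); print(n,'block',len(P),P.mean(0).round(4),np.median(P[:,2]).round(4),R(P))
    P=sel(n,.5,-.335,.06,.06,.08,.11); print(n,'crook',len(P),P.mean(0).round(4),P.min(0).round(4),P.max(0).round(4))
    P=sel(n,.541,-.026,.17,.17,.122,.14); print(n,'rim',len(P),R(P))
    P=sel(n,.541,-.026,.05,.09,.15,.19)
    for P in(P[P[:,1]>-.026],P[P[:,1]<-.026]): print(n,'grips',len(P),len(P) and (np.median(P,0).round(4),P.min(0).round(4),P.max(0).round(4)))
    P=sel(n,.541,-.026,.07,.09,.058,.075)
    for P in(P[P[:,1]>-.026],P[P[:,1]<-.026]): print(n,'nbl',len(P),len(P) and (P.mean(0).round(4),P.min(0).round(4),P.max(0).round(4),R(P)))
    P=sel(n,.541,-.026,.008,.16,.118,.14)
    P=P[abs(P[:,1]+.026)>.06]; P=P[abs(P[:,1]+.026)<.12]; print('bar',len(P),P.mean(0).round(4),np.polyfit(P[:,1],P[:,0],1))
i=D['side']['pixels'][165:345,205:365]; cv2.imwrite('pics/sc.png',cv2.resize(i,None,fx=3.3,fy=3.3,interpolation=cv2.INTER_CUBIC))
E
```

```text
side block 449 [ 0.499  -0.3423  0.03  ] 0.0301 [array([ 500.3, -340.1]), array([37.3, 84.8]), np.float64(84.5)]
side crook 68 [ 0.4949 -0.3404  0.0952] [ 0.477  -0.3464  0.0807] [ 0.5229 -0.3337  0.1087]
side rim 1629 [array([540.7, -24.8]), array([282.7, 278.5]), np.float64(86.2)]
side grips 49 (array([0.5416, 0.021 , 0.169 ]), array([0.5387, 0.016 , 0.1504]), array([0.5477, 0.0317, 0.1831]))
side grips 53 (array([ 0.5345, -0.0775,  0.1706]), array([ 0.532 , -0.0827,  0.1517]), array([ 0.5419, -0.0669,  0.1823]))
side nbl 263 (array([0.5246, 0.021 , 0.0663]), array([0.4914, 0.0019, 0.0581]), array([0.5963, 0.0475, 0.0732]), [array([543.9,  24.7]), array([104.9,  45.6]), np.float64(0.1)])
side nbl 386 (array([ 0.528 , -0.0762,  0.0665]), array([ 0.4838, -0.0969,  0.058 ]), array([ 0.5891, -0.048 ,  0.0748]), [array([536.8, -75. ]), array([ 44.9, 104.2]), np.float64(84.3)])
bar 70 [ 0.5402 -0.0225  0.1292] [0.05052269 0.54130513]
top block 218 [ 0.5001 -0.3362  0.0295] 0.0294 [array([ 500.1, -338.8]), array([37.2, 84.3]), np.float64(84.3)]
top crook 29 [ 0.4979 -0.3388  0.0941] [ 0.4776 -0.3448  0.0823] [ 0.5217 -0.3337  0.107 ]
top rim 1127 [array([541.2, -24.5]), array([276.7, 276.5]), np.float64(85.8)]
top grips 15 (array([0.5437, 0.0243, 0.1806]), array([0.5406, 0.0184, 0.173 ]), array([0.5471, 0.0303, 0.1843]))
top grips 20 (array([ 0.5368, -0.0731,  0.1784]), array([ 0.5322, -0.0793,  0.1643]), array([ 0.5416, -0.0671,  0.1829]))
top nbl 333 (array([0.544 , 0.0243, 0.066 ]), array([0.4922, 0.0012, 0.0581]), array([0.5948, 0.0458, 0.0736]), [array([544. ,  24.3]), array([ 42. , 102.9]), np.float64(87.3)])
top nbl 333 (array([ 0.5365, -0.0734,  0.0661]), array([ 0.4861, -0.0981,  0.0581]), array([ 0.5888, -0.05  ,  0.0747]), [array([537.3, -74. ]), array([ 41.9, 103.9]), np.float64(84.8)])
bar 79 [ 0.5406 -0.0254  0.129 ] [0.04904343 0.54182963]
```

View pics/sc.png

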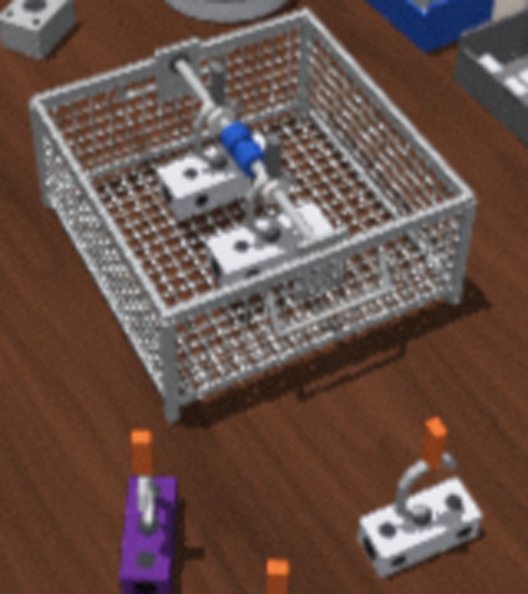

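The crop shows the target's stem on the robot side (405,500) and its open side at (455,460), facing away. The groove shows as a dark band on the sleeve near (240,143). First I rotate the tool and lift clear.

>>> move_arm --plan '[[[0,0,-0.07,0,0,1,0],[0,0,-0.07,0,0,1,0],[0,0,-0.07,0,0,1,0],[0,0,-0.07,0,0,1,0],[0,0,-0.07,0,0,1,0],[0,0,-0.07,0,0,1,0],[0,0,-0.07,0,0,1,0],[0,0,-0.07,0,0,1,0],[0,0,-0.07,0,0,1,0],[0,0,0,0,0,0.03,0]]]'

```text
time: 1.35
tool_pos: [0.1936, 0.5944, 0.3072]
tool_rot: [-0.0, 0.741, 0.672, 0.0]
contact_force: [-0.0, 0.5, -0.8]
gripper_width: 1.002
grasp_force: 0.0
```

```bash
cat >> h.py <<'E'
from scipy.spatial.transform import Rotation as Rot
def go(target,yaw,pr=True):
    """remaining shift (mm and full-scale units) and turn in tool axes; yaw = world angle of tool y, deg"""
    s=manip.state(); q=np.array(s['tool_rot']); R=Rot.from_quat(q[[1,2,3,0]])
    a=np.radians(yaw); y=np.array([np.cos(a),np.sin(a),0]); z=np.array([0,0,-1.]); G=Rot.from_matrix(np.c_[np.cross(y,z),y,z])
    d=R.inv().apply(np.array(target)-s['tool_pos']); w=(R.inv()*G).as_rotvec()
    print('t',round(s['time'],2),'pos',np.round(s['tool_pos'],4),'F',np.round(s['contact_force'],2),'T',np.round(s['ft_torque'],2),'w',round(s['gripper_width'],3),'gf',round(s['grasp_force'],1))
    print('d mm',(d*1000).round(1),'units',(d/.12).round(3),'turn units',(w/.15).round(3))
E
python3 - <<'E'
from h import *
go([.4998,-.3395,.20],-5.6)
w=cloud(dict(np.load('side0.npz'))).reshape(-1,3)
P=w[(abs(w[:,0]-.5)<.04)&(abs(w[:,1]+.34)<.015)&(w[:,2]>.045)&(w[:,2]<.078)]; print(len(P),P.mean(0))
E
```

```text
t 1.35 pos [0.1936 0.5944 0.3072] F [-0.04  0.47 -0.76] T [-0.  0. -0.] w 1.002 gf 0.0
d mm [-899.9  395.2  106.7] units [-7.499  3.293  0.889] turn units [ 0.002 -0.004  0.005]
29 [ 0.48074019 -0.3390665   0.06140258]
```

>>> move_arm --plan '[[[-0.4,0.25,0,0,0,0,0],[-0.4,0.25,0,0,0,0,0],[-0.4,0.25,0,0,0,0,0],[-0.4,0.25,0,0,0,0,0],[-0.4,0.25,0,0,0,0,0],[-0.4,0.25,0,0,0,0,0],[-0.4,0.2,0,0,0,0,0],[-0.4,0.2,0,0,0,0,0],[-0.4,0.2,0,0,0,0,0],[-0.4,0.2,0,0,0,0,0]]]'

```text
time: 2.6
tool_pos: [0.421, 0.0877, 0.3062]
tool_rot: [-0.0, 0.74, 0.672, -0.0]
contact_force: [0.2, 0.5, -0.0]
gripper_width: 1.001
grasp_force: 0.0
```

>>> move_arm --plan '[[[-0.4,0.2,0,0,0,0,0],[-0.4,0.2,0,0,0,0,0],[-0.4,0.2,0,0,0,0,0],[-0.4,0.1,0,0,0,0,0],[-0.4,0.1,0,0,0,0,0],[-0.4,0.1,0,0,0,0,0],[-0.4,0.1,0,0,0,0,0],[-0.4,0,0,0,0,0,0],[-0.3,0,0.2,0,0,0,0],[0,0,0.2,0,0,0,0]]]'

```text
time: 3.85
tool_pos: [0.4982, -0.3426, 0.2573]
tool_rot: [-0.0, 0.741, 0.671, -0.0]
contact_force: [0.6, 0.5, 0.3]
gripper_width: 0.999
grasp_force: 0.0
```

```bash
python3 - <<'E'
from h import *
go([.4998,-.3395,.20],-5.6)
E
```

```text
t 3.85 pos [ 0.4982 -0.3426  0.2573] F [0.63 0.48 0.33] T [0.01 0.03 0.04] w 0.999 gf 0.0
d mm [ 3.3  1.3 57.3] units [0.027 0.011 0.477] turn units [-0.006 -0.001 -0.009]
```

>>> move_arm --plan '[[[0.03,0.01,0.2,0,0,0,0],[0,0,0.2,0,0,0,0],[0,0,0.2,0,0,0,0.2],[0,0,0.2,0,0,0,0.4],[0,0,0.2,0,0,0,0.5],[0,0,0.15,0,0,0,0.6],[0,0,0.1,0,0,0,0.7],[0,0,0,0,0,0,0.7],[0,0,0,0,0,0,0.7],[0,0,0,0,0,0,0.7]]]'

```text
time: 5.1
tool_pos: [0.5012, -0.3374, 0.1101]
tool_rot: [0.001, 0.741, 0.671, 0.0]
contact_force: [0.3, 0.1, -0.5]
gripper_width: 0.299
grasp_force: 0.0
```

```bash
python3 - <<'E'
from h import *
go([.4998,-.3395,.107],-5.6)
f=grab('side'); i=f['pixels'][240:350,280:400]; cv2.imwrite('pics/g.png',cv2.resize(i,None,fx=5,fy=5,interpolation=cv2.INTER_CUBIC))
E
```

```text
t 5.1 pos [ 0.5012 -0.3374  0.1101] F [ 0.27  0.09 -0.5 ] T [-0.02 -0.02 -0.04] w 0.299 gf 0.0
d mm [-2.3 -1.2  3.1] units [-0.019 -0.01   0.026] turn units [ 0.011  0.008 -0.004]
```

View pics/g.png

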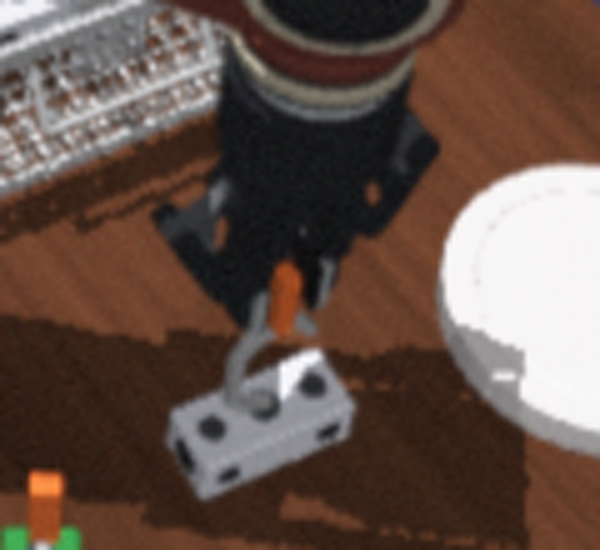

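The view shows the orange grip at (287,298) between the half-closed fingers. I'll make a small correction and close.

>>> move_arm --plan '[[[-0.02,-0.01,0.02,0,0,0,0.7],[0,0,0,0,0,0,0.75],[0,0,0,0,0,0,0.8],[0,0,0,0,0,0,0.85],[0,0,0,0,0,0,0.9],[0,0,0,0,0,0,0.95],[0,0,0,0,0,0,1],[0,0,0,0,0,0,1],[0,0,0,0,0,0,1],[0,0,0,0,0,0,1]]]'

```text
time: 6.4
tool_pos: [0.4991, -0.339, 0.1063]
tool_rot: [-0.0, 0.741, 0.671, -0.0]
contact_force: [-0.3, -0.2, -1.9]
gripper_width: 0.11
grasp_force: 58.5
```

>>> move_arm --plan '[[[0,0,-0.05,0,0,0,1],[0,0,-0.1,0,0,0,1],[0,0,-0.2,0,0,0,1],[0,0,-0.3,0,0,0,1],[0,0,-0.3,0,0,0,1],[0,0,-0.3,0,0,0,1],[0,0,-0.2,0,0,0,1],[0,0,-0.1,0,0,0,1],[0,0,0,0,0,0,1],[0,0,0,0,0,0,1]]]'

```text
time: 7.65
tool_pos: [0.4987, -0.3387, 0.2908]
tool_rot: [-0.001, 0.741, 0.671, -0.0]
contact_force: [-1.2, 0.7, -3.4]
gripper_width: 0.107
grasp_force: 58.6
```

```bash
python3 - <<'E'
from h import *
go([.4998,-.3395,.107],-5.6)
n='side'; f=grab(n); W=cloud(f); p=manip.state()['tool_pos']
w=W.reshape(-1,3); tz=w[:,2]-p[2]
# block: below TCP by 107-30..107
P=w[(np.hypot(w[:,0]-p[0],w[:,1]-p[1])<.06)&(tz<-.06)&(tz>-.12)]
t=P[P[:,2]-p[2]>-.087]
print(len(P),'z range',P[:,2].min()-p[2],np.percentile(t[:,2],[50,95])-p[2],t.mean(0)-p,cv2.minAreaRect(t[:,:2].astype(np.float32)*1000))
h=cv2.cvtColor(f['pixels'],cv2.COLOR_BGR2HSV)
c=proj(f,p).astype(int); i=f['pixels'][c[1]-60:c[1]+90,c[0]-75:c[0]+75]; cv2.imwrite('pics/g2.png',cv2.resize(i,None,fx=3.6,fy=3.6,interpolation=cv2.INTER_CUBIC)); print(c)
# top face plane tilt
A=np.c_[t[:,:2]-t[:,:2].mean(0),np.ones(len(t))]; k=np.linalg.lstsq(A,t[:,2],rcond=None)[0]; print('slopes',k)
E
```

```text
t 7.65 pos [ 0.4987 -0.3387  0.2908] F [-1.25  0.69 -3.37] T [-0.07  0.01 -0.08] w 0.107 gf 58.6
d mm [ -1.    1.6 183.8] units [-0.008  0.013  1.532] turn units [-0.015 -0.01  -0.005]
833 z range -0.10551197786295574 [-0.07596511 -0.07201352] [-0.00379286 -0.00387095 -0.07630854] ((497.5174255371094, -339.5854797363281), (37.31685256958008, 85.17853546142578), 83.8156509399414)
[343 250]
slopes [0.01770731 0.10044783 0.21426294]
```

View pics/g2.png

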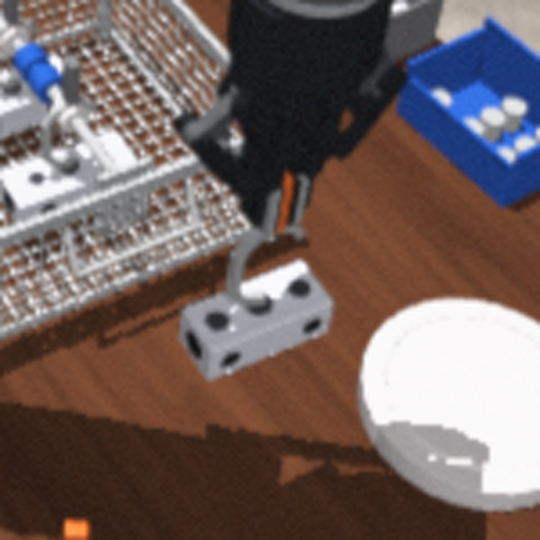

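The hanger is held upright by its orange grip at (290,200), with the block at (257,322). Next I compute the transfer to the point in front of the bar.

```bash
python3 - <<'E'
from h import *
go([.472,-.0195,.31],-3.8)
# sleeve / groove from first pictures: blue brightness profile along bar
for n in('side','top'):
    f=dict(np.load(n+'0.npz')); W=cloud(f); h=cv2.cvtColor(f['pixels'],cv2.COLOR_BGR2HSV)
    a=np.radians(-4); u=np.array([-np.sin(a),np.cos(a)]); c=np.array([.541,-.0247])
    o=(abs(h[...,0].astype(int)-112)<16)&(h[...,1]>110)&(np.abs(W[...,0]-.541)<.03)&(np.abs(W[...,1]+.025)<.05)&(W[...,2]>.105)
    P=W[o]; t=(P[:,:2]-c)@u*1000; s=(P[:,:2]-c)@np.array([np.cos(a),np.sin(a)])*1000
    r=np.hypot(s,P[:,2]*1000-125)
    for k in range(-32,32,4):
        m=(t>=k)&(t<k+4)
        if m.sum(): print(n,k,m.sum(),r[m].mean().round(1),h[...,2][o][m].mean().round(0),(P[m][:,2].max()*1000).round(1))
E
```

```text
t 7.7 pos [ 0.4986 -0.3387  0.2906] F [ 0.45 -0.19 -3.46] T [-0.04 -0.03  0.01] w 0.11 gf 58.6
d mm [315.  -58.  -18.7] units [ 2.625 -0.483 -0.156] turn units [-0.016 -0.012 -0.215]
side -24 22 10.9 126.0 141.8
side -20 8 12.5 169.0 138.8
side -16 8 12.5 170.0 139.3
side -12 12 13.0 182.0 139.8
side -8 7 12.3 178.0 138.2
side -4 2 10.5 190.0 136.6
side 0 9 10.8 134.0 139.0
side 4 19 10.9 147.0 138.4
side 8 11 13.0 177.0 139.0
side 12 6 13.1 185.0 139.6
side 16 12 13.0 169.0 139.1
side 20 2 13.0 182.0 138.3
side 28 1 5.0 159.0 126.5
top -24 4 12.5 220.0 142.2
top -20 11 12.1 224.0 140.8
top -16 9 11.8 221.0 136.9
top -12 11 11.8 222.0 140.6
top -8 12 13.9 221.0 144.6
top -4 5 8.7 226.0 136.8
top 0 5 7.5 233.0 135.4
top 4 12 12.4 218.0 140.0
top 8 9 13.0 220.0 141.5
top 12 8 12.0 224.0 139.8
top 16 12 12.0 229.0 140.5
top 20 4 11.6 187.0 135.2
```

>>> move_arm --plan '[[[0.1,-0.06,-0.08,0,0,0,1],[0.25,-0.08,-0.08,0,0,0,1],[0.3,-0.08,0,0,0,0,1],[0.4,-0.08,0,0,0,-0.1,1],[0.4,-0.08,0,0,0,-0.1,1],[0.4,-0.05,0,0,0,0,1],[0.35,-0.05,0,0,0,0,1],[0.25,0,0,0,0,0,1],[0.12,0,0,0,0,0,1],[0.05,0,0,0,0,0,1]]]'

```text
time: 8.95
tool_pos: [0.4676, -0.0202, 0.3118]
tool_rot: [0.0, 0.731, 0.683, -0.0]
contact_force: [0.1, 0.2, -3.4]
gripper_width: 0.107
grasp_force: 58.7
```

```bash
python3 - <<'E'
from h import *
go([.477,-.0195,.21],-3.8)
p=np.array(manip.state()['tool_pos'])
for n in('side','top'):
    f=grab(n,n+'5.png'); w=cloud(f).reshape(-1,3)
    t=w[(np.hypot(w[:,0]-p[0],w[:,1]-p[1])<.06)&(w[:,2]-p[2]<-.062)&(w[:,2]-p[2]>-.088)]
    print(n,len(t),(t.mean(0)-p).round(4),t.min(0)-p,t.max(0)-p,cv2.minAreaRect(t[:,:2].astype(np.float32)*1000))
c=proj(dict(np.load('side0.npz')),p).astype(int); i=cv2.imread('pics/side5.png')[90:290,190:390]; cv2.imwrite('pics/g3.png',cv2.resize(i,None,fx=3,fy=3,interpolation=cv2.INTER_CUBIC))
E
```

```text
t 8.95 pos [ 0.4676 -0.0202  0.3118] F [ 0.07  0.16 -3.38] T [ 0.06 -0.02  0.04] w 0.107 gf 58.7
d mm [  1.4   9.3 101.8] units [0.012 0.078 0.848] turn units [ 0.     0.003 -0.01 ]
side 414 [-0.0036 -0.0063 -0.0773] [-0.0445066  -0.02317874 -0.08767197] [ 0.04129172  0.01938957 -0.06300468] ((466.39447021484375, -21.902626037597656), (38.9202880859375, 84.64773559570312), 86.42111206054688)<stdin>:7: RuntimeWarning: Mean of empty slice.
  ret = um.true_divide(
Traceback (most recent call last):
ValueError: zero-size array to reduction operation minimum which has no identity
```

>>> move_arm --plan '[[[0.01,0.06,0.05,0,0,0,1],[0,0.035,0.15,0,0,0,1],[0,0,0.18,0,0,0,1],[0,0,0.18,0,0,0,1],[0,0,0.18,0,0,0,1],[0,0,0.16,0,0,0,1],[0,0,0.1,0,0,0,1],[0,0,0,0,0,0,1],[0,0,0,0,0,0,1],[0,0,0,0,0,0,1]]]'

```text
time: 10.3
tool_pos: [0.48, -0.0204, 0.1929]
tool_rot: [0.001, 0.731, 0.682, 0.001]
contact_force: [-0.7, -0.4, -3.5]
gripper_width: 0.108
grasp_force: 58.7
```

```bash
python3 - <<'E'
from h import *
go([.479,-.0196,.1675],-3.8)
p=np.array(manip.state()['tool_pos'])
f=grab('side'); W=cloud(f)
i=f['pixels'][110:290,190:370]; cv2.imwrite('pics/g4.png',cv2.resize(i,None,fx=3.3,fy=3.3,interpolation=cv2.INTER_CUBIC))
E
```

```text
t 10.3 pos [ 0.48   -0.0204  0.1929] F [-0.71 -0.38 -3.47] T [0.   0.03 0.02] w 0.108 gf 58.7
d mm [ 0.7 -1.1 25.4] units [ 0.006 -0.009  0.212] turn units [ 0.014  0.002 -0.014]
```

View pics/g4.png

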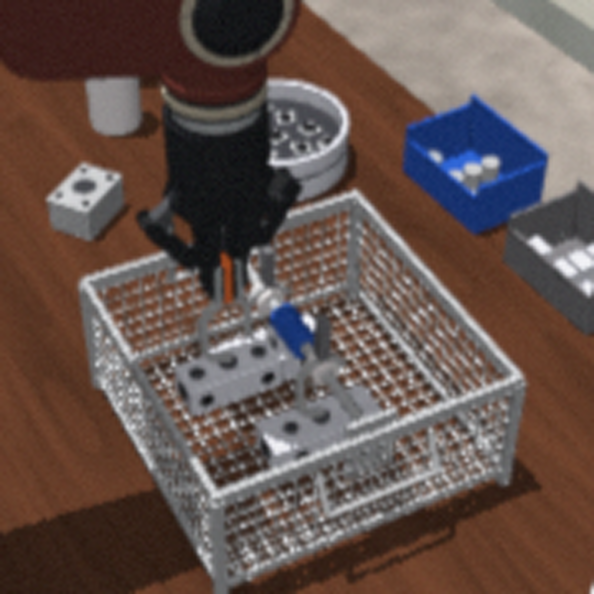

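The block at (232,372) is in the gap, in front of the bar and clear of both neighbours. I'll lower the rest and start moving in.

>>> move_arm --plan '[[[0,0,0.07,0,0,0,1],[0,0,0.07,0,0,0,1],[0,0,0.07,0,0,0,1],[0,0,0,0,0,0,1],[0,0.02,0,0,0,0,1],[0,0.04,0,0,0,0,1],[0,0.06,0,0,0,0,1],[0,0.04,0,0,0,0,1],[0,0.02,0,0,0,0,1],[0,0,0,0,0,0,1]]]'

```text
time: 11.6
tool_pos: [0.501, -0.0217, 0.1665]
tool_rot: [-0.0, 0.731, 0.682, -0.0]
contact_force: [0.5, -0.1, -3.2]
gripper_width: 0.105
grasp_force: 58.8
```

```bash
python3 - <<'E'
from h import *
go([.542,-.0239,.1673],-3.8)
E
```

```text
t 11.6 pos [ 0.501  -0.0217  0.1665] F [ 0.47 -0.07 -3.25] T [-0.    0.01  0.02] w 0.105 gf 58.8
d mm [ 0.7 41.1 -0.9] units [ 0.005  0.342 -0.007] turn units [-0.002 -0.    -0.014]
```

>>> move_arm --plan '[[[0,0.02,-0.005,0,0,0,1],[0,0.04,0,0,0,0,1],[0,0.05,0,0,0,0,1],[0,0.06,0,0,0,0,1],[0,0.06,0,0,0,0,1],[0,0.05,0,0,0,0,1],[0,0.04,0,0,0,0,1],[0,0.02,0,0,0,0,1],[0,0,0,0,0,0,1],[0,0,0,0,0,0,1]]]'

```text
time: 12.85
tool_pos: [0.5414, -0.0245, 0.167]
tool_rot: [-0.0, 0.731, 0.682, -0.0]
contact_force: [-0.1, 0.4, -3.4]
gripper_width: 0.109
grasp_force: 58.8
```

```bash
python3 - <<'E'
from h import *
go([.542,-.0239,.1487],-3.8)
f=grab('side'); i=f['pixels'][110:290,190:370]; cv2.imwrite('pics/g5.png',cv2.resize(i,None,fx=3.3,fy=3.3,interpolation=cv2.INTER_CUBIC))
E
```

```text
t 12.85 pos [ 0.5414 -0.0245  0.167 ] F [-0.09  0.44 -3.42] T [ 0.06  0.02 -0.04] w 0.109 gf 58.8
d mm [ 0.6  0.6 18.3] units [0.005 0.005 0.153] turn units [-0.002 -0.    -0.014]
```

View pics/g5.png

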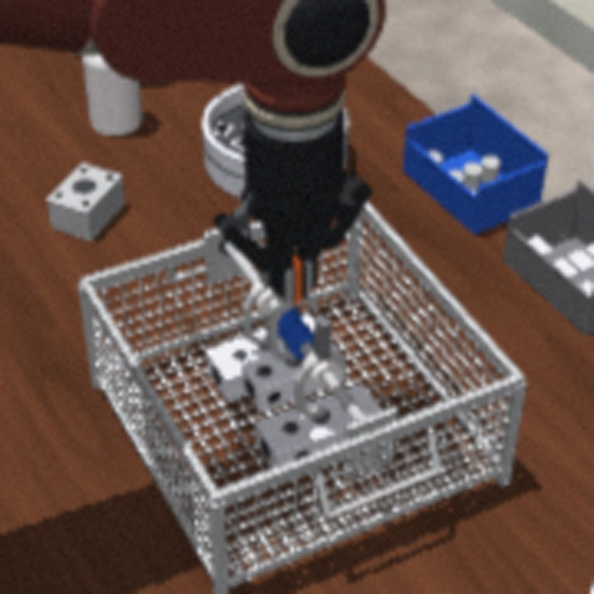

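The crook straddles the blue sleeve at (295,332) and both neighbours are undisturbed. I'll shift about 5 mm to -y and lower to just above contact.

>>> move_arm --plan '[[[-0.02,0.004,0,0,0,0,1],[-0.02,0,0.02,0,0,0,1],[0,0,0.03,0,0,0,1],[0,0,0.03,0,0,0,1],[0,0,0.03,0,0,0,1],[0,0,0.02,0,0,0,1],[0,0,0,0,0,0,1],[0,0,0,0,0,0,1],[0,0,0,0,0,0,1],[0,0,0,0,0,0,1]]]'

```text
time: 14.15
tool_pos: [0.5418, -0.0294, 0.1517]
tool_rot: [0.0, 0.731, 0.682, 0.0]
contact_force: [0.1, -0.5, -3.0]
gripper_width: 0.108
grasp_force: 58.8
```

>>> move_arm --plan '[[[0,0,0.005,0,0,0,1],[0,0,0.005,0,0,0,1],[0,0,0,0,0,0,1],[0,0,0,0,0,0,1],[0,0,0,0,0,0,1],[0,0,0,0,0,0,1],[0,0,0,0,0,0,1],[0,0,0,0,0,0,1],[0,0,0,0,0,0,1],[0,0,0,0,0,0,1]]]'

```text
time: 15.4
tool_pos: [0.5417, -0.0293, 0.1503]
tool_rot: [-0.0, 0.731, 0.682, -0.0]
contact_force: [-0.6, -0.6, -3.1]
gripper_width: 0.11
grasp_force: 58.8
```

>>> move_arm --plan '[[[0,0,0.004,0,0,0,1],[0,0,0.004,0,0,0,1],[0,0,0.004,0,0,0,1],[0,0,0,0,0,0,1],[0,0,0,0,0,0,1],[0,0,0,0,0,0,1],[0,0,0,0,0,0,1],[0,0,0,0,0,0,1],[0,0,0,0,0,0,1],[0,0,0,0,0,0,1]]]'

```text
time: 16.65
tool_pos: [0.5417, -0.0293, 0.1489]
tool_rot: [-0.0, 0.731, 0.682, 0.0]
contact_force: [-0.1, 0.6, -3.2]
gripper_width: 0.109
grasp_force: 58.8
```

>>> move_arm --plan '[[[0,0,0.004,0,0,0,1],[0,0,0.004,0,0,0,1],[0,0,0,0,0,0,1],[0,0,0,0,0,0,1],[0,0,0,0,0,0,1],[0,0,0,0,0,0,1],[0,0,0,0,0,0,1],[0,0,0,0,0,0,1],[0,0,0,0,0,0,1],[0,0,0,0,0,0,1]]]'

```text
time: 17.9
tool_pos: [0.5418, -0.0294, 0.1481]
tool_rot: [0.0, 0.731, 0.682, 0.0]
contact_force: [-1.6, -0.3, 1.0]
gripper_width: 0.105
grasp_force: 59.4
```

Contact: the load is about 4 N at z = 0.148, the full-diameter height. Now I feel along +y.

>>> move_arm --plan '[[[0.004,0,0,0,0,0,1],[0.004,0,0,0,0,0,1],[0.004,0,0,0,0,0,1],[0.004,0,0,0,0,0,1],[0.004,0,0,0,0,0,1],[0.004,0,0,0,0,0,1],[0,0,0,0,0,0,1],[0,0,0,0,0,0,1],[0,0,0,0,0,0,1],[0,0,0,0,0,0,1]]]'

```text
time: 19.15
tool_pos: [0.5419, -0.0264, 0.1479]
tool_rot: [-0.0, 0.731, 0.682, 0.0]
contact_force: [-0.3, -1.8, 1.1]
gripper_width: 0.107
grasp_force: 59.4
```

```bash
python3 - <<'E'
from h import *
go([.542,-.0239,.1483],-3.8)
E
```

```text
t 19.15 pos [ 0.5419 -0.0264  0.1479] F [-0.29 -1.83  1.08] T [-0.34  0.16  0.02] w 0.107 gf 59.4
d mm [ 2.5 -0.1 -0.4] units [ 0.021 -0.001 -0.003] turn units [ 0.001 -0.001 -0.014]
```

Still riding on the sleeve, with about 4 N load and 1.8 N friction. I'll go on in 1 mm steps.

>>> move_arm --plan '[[[0.004,0,0,0,0,0,1],[0.004,0,0,0,0,0,1],[0,0,0,0,0,0,1],[0,0,0,0,0,0,1],[0,0,0,0,0,0,1],[0,0,0,0,0,0,1],[0,0,0,0,0,0,1],[0,0,0,0,0,0,1],[0,0,0,0,0,0,1],[0,0,0,0,0,0,1]]]'

```text
time: 20.4
tool_pos: [0.542, -0.0254, 0.1479]
tool_rot: [-0.0, 0.731, 0.682, 0.0]
contact_force: [-0.8, -1.1, 0.5]
gripper_width: 0.108
grasp_force: 59.4
```

>>> move_arm --plan '[[[0.004,0,0,0,0,0,1],[0.004,0,0,0,0,0,1],[0,0,0,0,0,0,1],[0,0,0,0,0,0,1],[0,0,0,0,0,0,1],[0,0,0,0,0,0,1],[0,0,0,0,0,0,1],[0,0,0,0,0,0,1],[0,0,0,0,0,0,1],[0,0,0,0,0,0,1]]]'

```text
time: 21.65
tool_pos: [0.542, -0.0245, 0.1479]
tool_rot: [-0.0, 0.731, 0.682, 0.0]
contact_force: [0.2, 0.4, -2.9]
gripper_width: 0.109
grasp_force: 58.7
```

The load is gone at y = -0.0245, so the crook is over the groove's edge. I'll go 0.8 mm further to centre it, then lower gently.

>>> move_arm --plan '[[[0.004,0,0,0,0,0,1],[0.003,0,0,0,0,0,1],[0,0,0.004,0,0,0,1],[0,0,0.004,0,0,0,1],[0,0,0.004,0,0,0,1],[0,0,0,0,0,0,1],[0,0,0,0,0,0,1],[0,0,0,0,0,0,1],[0,0,0,0,0,0,1],[0,0,0,0,0,0,1]]]'

```text
time: 22.9
tool_pos: [0.5421, -0.0237, 0.1465]
tool_rot: [0.0, 0.731, 0.683, 0.0]
contact_force: [1.3, -0.6, -3.3]
gripper_width: 0.112
grasp_force: 58.7
```

Sinking freely: 1.9 mm below the sleeve top with no load. I'll continue down.

>>> move_arm --plan '[[[0,0,0.004,0,0,0,1],[0,0,0.004,0,0,0,1],[0,0,0.004,0,0,0,1],[0,0,0.004,0,0,0,1],[0,0,0,0,0,0,1],[0,0,0,0,0,0,1],[0,0,0,0,0,0,1],[0,0,0,0,0,0,1],[0,0,0,0,0,0,1],[0,0,0,0,0,0,1]]]'

```text
time: 24.15
tool_pos: [0.5421, -0.0237, 0.1445]
tool_rot: [-0.0, 0.731, 0.682, -0.0]
contact_force: [-0.3, 0.9, -3.9]
gripper_width: 0.106
grasp_force: 58.7
```

>>> move_arm --plan '[[[0,0,0.004,0,0,0,1],[0,0,0.004,0,0,0,1],[0,0,0,0,0,0,1],[0,0,0,0,0,0,1],[0,0,0,0,0,0,1],[0,0,0,0,0,0,1],[0,0,0,0,0,0,1],[0,0,0,0,0,0,1],[0,0,0,0,0,0,1],[0,0,0,0,0,0,1]]]'

```text
time: 25.4
tool_pos: [0.5421, -0.0237, 0.1436]
tool_rot: [-0.0, 0.731, 0.682, -0.0]
contact_force: [0.0, 0.3, -3.4]
gripper_width: 0.107
grasp_force: 58.7
```

```bash
python3 - <<'E'
from h import *
go([.542,-.0239,.1430],-3.8)
E
```

```text
t 25.4 pos [ 0.5421 -0.0237  0.1436] F [ 0.01  0.26 -3.36] T [ 0.04 -0.   -0.03] w 0.107 gf 58.7
d mm [-0.2 -0.1  0.6] units [-0.002 -0.     0.005] turn units [-0.    -0.    -0.015]
```

>>> move_arm --plan '[[[0,0,0.004,0,0,0,1],[0,0,0,0,0,0,1],[0,0,0.004,0,0,0,1],[0,0,0,0,0,0,1],[0,0,0,0,0,0,1],[0,0,0,0,0,0,1],[0,0,0,0,0,0,1],[0,0,0,0,0,0,1],[0,0,0,0,0,0,1],[0,0,0,0,0,0,1]]]'

```text
time: 26.65
tool_pos: [0.5423, -0.0237, 0.143]
tool_rot: [0.0, 0.731, 0.682, 0.0]
contact_force: [-1.7, 0.7, 4.1]
gripper_width: 0.11
grasp_force: 59.8
```

Bottomed out 5.4 mm below the full-diameter height, so the crook is home in the groove. I'll relieve the load and open slowly.

>>> move_arm --plan '[[[0,-0.003,-0.003,0,0,0,1],[0,0,0,0,0,0,1],[0,0,0,0,0,0,1],[0,0,0,0,0,0,0.9],[0,0,0,0,0,0,0.87],[0,0,0,0,0,0,0.84],[0,0,0,0,0,0,0.8],[0,0,0,0,0,0,0.75],[0,0,0,0,0,0,0.7],[0,0,0,0,0,0,0.7]]]'

```text
time: 27.9
tool_pos: [0.5417, -0.0237, 0.143]
tool_rot: [0.0, 0.731, 0.682, -0.0]
contact_force: [0.0, 0.1, -0.6]
gripper_width: 0.3
grasp_force: 0.0
```

```bash
python3 - <<'E'
from h import *
go([.542,-.0239,.1430],-3.8)
f=grab('side'); i=f['pixels'][140:270,210:350]; cv2.imwrite('pics/g6.png',cv2.resize(i,None,fx=4.2,fy=4.2,interpolation=cv2.INTER_CUBIC))
E
```

```text
t 27.9 pos [ 0.5417 -0.0237  0.143 ] F [ 0.02  0.08 -0.57] T [-0.01  0.04  0.  ] w 0.3 gf 0.0
d mm [-0.2  0.3  0. ] units [-0.001  0.002  0.   ] turn units [ 0.     0.    -0.015]
```

View pics/g6.png

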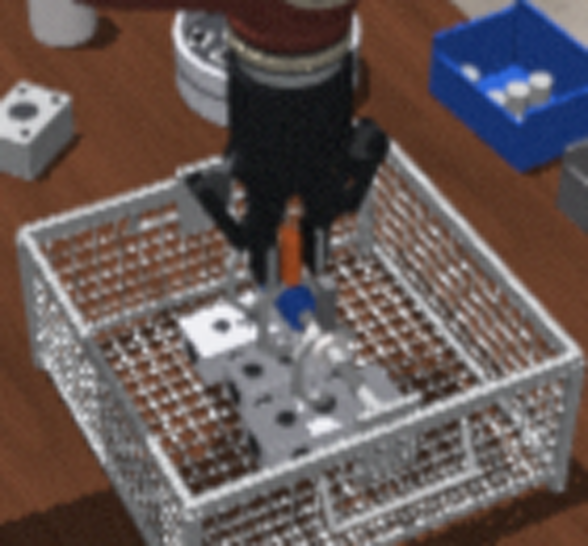

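The hanger hangs upright and free, with its orange grip at (290,250) between open fingers. I'll retreat straight up, slowly at first.

>>> move_arm --plan '[[[0,0,-0.03,0,0,0,0.65],[0,0,-0.05,0,0,0,0.6],[0,0,-0.1,0,0,0,0.6],[0,0,-0.15,0,0,0,0.6],[0,0,-0.2,0,0,0,0.6],[0,0,-0.3,0,0,0,0.6],[0,0,-0.3,0,0,0,0.6],[0,-0.2,-0.3,0,0,0,0.6],[0,-0.3,-0.1,0,0,0,0.6],[0,-0.2,0,0,0,0,0.6]]]'

```text
time: 29.2
tool_pos: [0.4576, -0.0179, 0.3303]
tool_rot: [0.002, 0.731, 0.683, 0.002]
contact_force: [-0.0, -0.2, -0.2]
gripper_width: 0.4
grasp_force: 0.0
```

>>> move_arm --plan '[[[0.3,0,0,0,0,0,0.6],[0.4,0,0,0,0,0,0.6],[0.4,0,0,0,0,0,0.6],[0.3,0,0,0,0,0,0.6],[0.2,0,0,0,0,0,0.6],[0,0,0,0,0,0,0.6],[0,0,0,0,0,0,0.6],[0,0,0,0,0,0,0.6],[0,0,0,0,0,0,0.6],[0,0,0,0,0,0,0.6]]]'

```text
time: 30.45
tool_pos: [0.4711, 0.1732, 0.3266]
tool_rot: [0.0, 0.731, 0.682, 0.0]
contact_force: [0.9, 0.6, 0.2]
gripper_width: 0.401
grasp_force: 0.0
```

```bash
python3 - <<'E'
from h import *
go([.542,-.0239,.1430],-3.8)
f=grab('side'); i=f['pixels'][150:290,205:355]; cv2.imwrite('pics/g7.png',cv2.resize(i,None,fx=4,fy=4,interpolation=cv2.INTER_CUBIC))
w=cloud(f); h=cv2.cvtColor(f['pixels'],cv2.COLOR_BGR2HSV)
o=(h[...,0]<18)&(h[...,1]>180)&(h[...,2]>120)&(abs(w[...,0]-.541)<.05)&(abs(w[...,1]+.024)<.06)&(w[...,2]>.12)
P=w[o]; print(np.median(P,0),P.min(0),P.max(0))
for y in(.024,-.075):
    P=w[(abs(w[...,0]-.54)<.025)&(abs(w[...,1]-y)<.015)&(w[...,2]>.15)]; print(np.median(P,0),P.max(0))
E
```

```text
t 30.45 pos [0.4711 0.1732 0.3266] F [0.9  0.62 0.2 ] T [-0.03 -0.02 -0.04] w 0.401 gf 0.0
d mm [-191.7   84.4  183.6] units [-1.597  0.703  1.53 ] turn units [ 0.    0.   -0.02]
[ 0.53896002 -0.02988932  0.1710428 ] [ 0.53513141 -0.03238458  0.14681583] [ 0.54464977 -0.01837069  0.18223842]
[0.54089192 0.02084938 0.17005012] [0.54975469 0.03190932 0.18163246]
[ 0.53438394 -0.07799969  0.16903624] [ 0.5410299  -0.06729031  0.18094261]
```

View pics/g7.png

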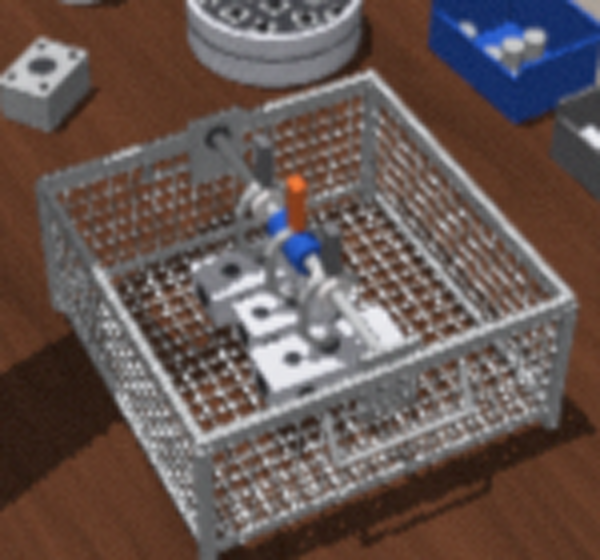

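The hanger sits in the groove at (285,235), upright, with its grip top level with the neighbours' (182 mm against about 181 mm). Both neighbours are unmoved, so I'm handing the job in.

```bash
python3 -c "
from plant import manip
print(manip.job_done())"
```

```text
the job is handed in; nothing more can be done
None
```

The orange-grip hanger hangs free and upright, fully home in the sleeve's groove with the neighbours unmoved, and the job was handed in at about 30 s.

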